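# Free a held batch: tag off its hook, try the lid's catch, hold the box open

### The job

This batch of biscuit packets has passed its check: lift the yellow hold tag off the hook on the front of the pale blue box and leave it in the empty teal basket to its left. Then tug up on the lid, which has a black bow handle, to feel whether the catch has it; only if it is caught, press the red release lever right down and let it up again, but leave the lever alone if the lid comes freely. Raise the lid at least half way (45 degrees or more) and finish while still holding it open and steady in the fingers so that I can count the packets, and leave the tub, the timer and the counter where they stand.

Things in the scene. Friction and masses are not known exactly. Their poses are not given: they have to be found in the camera images.
- batch_box: pale blue plastic box, fixed; 220 mm deep (x), 300 wide (y), 115 high, with a hinged clear-window lid whose top is 123 mm above the table. Origin: centre of the underside. x points from the front (latch, tag hook; towards the robot) to the hinges behind, z up. Front face at x = -110 mm; at its middle a steel latch case 48 mm wide reaches out to x = -158 mm, z 36 to 114 mm.
- tag_hook (a point): spot on the steel hook where the tag hangs, on the hook's axis (box frame -140, 105, 97 mm). The hook is a 7 mm round rod that sticks out level from the box's front along the box's -x; 16 mm beyond this spot its end turns up, to 8 mm above the top of the rod.
- tag_centre (a point): centre of the yellow hold tag, a plastic plate 8 mm thick (its x), 46 wide (y), 90 tall (z), 35 g. It hangs upright, parallel to the box's front with 25 mm free behind it, by a hole 20 mm wide that lies 9 to 33 mm above the centre; upper edge 45 mm above the centre. To come off it is raised 8 to 17 mm, then drawn straight away from the box by over 25 mm. Its side edges are free.
- tag_basket: the empty open teal basket on the left, fixed; 156 mm along its x, 201 along its y, 62 high; inside 126 x 170 mm, floor 8 mm above the table. Origin: centre of the underside.
- box_cover (a joint): lid angle, rad: 0 shut, grows as the front edge rises, stop at 1.3. The lid (about 0.45 kg, 2 to 4 N at the handle) falls shut from every angle if let go. If the catch has it, it lifts only about 0.02 rad (4 mm at the handle) and is then held fast; if not, it keeps on rising. Caught or not looks the same from outside.
- lid_handle (a point): middle of the black bow handle on the lid: a round bar 12 mm thick, straight for 92 mm along the box's y, its axis 34 mm above the lid's top. Lid shut: at (-95, 0, 157.5) mm in the box frame. It turns with the lid about the hinge line through lid_hinge.
- lid_hinge (a point): middle of the lid's hinge line, which runs along the box's y (box frame 110, 0, 117 mm)
- release_lever (a joint): angle of the red release lever, rad: 0 at rest (up), 0.3 pressed right down; a spring brings it back. Pressed past 0.25 it throws the catch clear of the lid, and the catch stays clear after the lever is let up. About 5 N on the red pad takes it to its bottom stop.
- lever_pad (a point): top of the red pad at the lever's outer end, which sticks out of the latch case towards the robot: 30 mm long (box x), 38 wide (box y), about 65 mm above the table. The lever turns about an axis along the box's y, 72 mm behind the pad's middle, so the pad sinks about 21 mm when pressed right down.
- tub: bystander: round clear tub of biscuits with a white lid, 178 x 194 x 126 mm, origin under its middle
- wound_timer: bystander: red and white kitchen timer, 64 mm across, 37 mm high, origin under its middle
- tally_counter: bystander: grey hand counter, 26 x 50 x 56 mm, origin under its middle
Things that resemble listed ones, but are neither listed nor needed, are in the scene too. There is more than one size of the tag_basket; the job needs the larger.

How it is judged:
On the way, in this order (a step that is already met when the one before it is completed fails the run):
1. the hold tag is off its hook and lies in the teal basket, let go, with the lid still shut (x of tag_centre in the frame of tag_basket between -0.066 and 0.066 m and y of tag_centre in the frame of tag_basket between -0.088 and 0.088 m and z of tag_centre in the frame of tag_basket below 0.062 m and contact force between the fingers and hold_tag below 0.05 N and value of joint box_cover below 0.008 rad), for 0.2 s.
2. the lid is tugged up by its handle before the release lever has been used (value of joint box_cover above 0.011 rad and value of joint release_lever below 0.05 rad and distance of catch_hook from where it was at the start of the episode below 0.004 m and contact force between the fingers and box_cover above 1 N), for 0.1 s.
3. the lid is raised 0.7 rad or more (value of joint box_cover above 0.7 rad), for 0.2 s.
At the end, for the whole second after the job is handed in: The fingers hold the lid open at the end: lid above 0.7 rad (40 degrees), moving under 0.05 rad/s, fingers bearing on it with over 1 N; release lever up; hold tag let go inside the basket walls, its centre under 62 mm above the basket's underside (x of tag_centre in the frame of tag_basket between -0.066 and 0.066 m and y of tag_centre in the frame of tag_basket between -0.088 and 0.088 m and z of tag_centre in the frame of tag_basket below 0.062 m and value of joint box_cover above 0.7 rad and velocity of joint box_cover between -0.05 and 0.05 rad/s and contact force between the fingers and box_cover above 1 N and contact force between the fingers and hold_tag below 0.05 N and value of joint release_lever below 0.05 rad); the arm keeps its last pose, push and grip.
It fails at once if the release lever is pressed although the catch was not holding the lid (value of joint release_lever above 0.2 rad and distance of catch_hook from where it was at the start of the episode below 0.004 m).
It fails at once if a bystander (tub, timer, counter) is shifted by more than 30 mm (distance of any of tub, wound_timer, tally_counter from where it was at the start of the episode above 0.03 m).
It also fails if it takes over 72 s, if anything falls off the work surface, if the arm or the gripper's body presses on something with over 40 N, if the wrist force passes 120 N, or if a joint passes its speed limit or range.

### The arm

A 6-joint arm with a two-finger parallel gripper is mounted at the origin on a cart in front of the work surface, level with it; the furniture and walls round the work are solid. World frame = base frame: x ahead of the robot, y to its left, z up, the work surface at z = 0. Lengths are in m, angles in rad, forces in N, time in s.
With the tool pointing down it reaches from about 0.275 to 0.75 m from the base axis. Payload 10.2 kg.
Tool frame: the origin (TCP) lies midway between the tips of the shut fingers; the grasp point (between the pads) lies 19 mm behind it (env.hold_point_z is the distance from the TCP to the grasp point, in m); x points along the fingers, z is the direction in which the jaws open and shut, and the axes are right-handed (so a half turn about x gives the same grasp; the last joint's range is limited). The gripper opens to 85 mm and grips with 20 to 120 N. Pads are 22 mm wide; open, the fingers measure 114 mm over their backs; the gripper's body (76 mm by 85 mm) begins 54 mm behind the grasp point. The pads swing forward as they close: fully open they stand 13 mm farther back than shut.
Start: joints at [1.075, 0.313, 1.498, -0, 1.331, -0.223], TCP at [0.141, 0.506, 0.231] pointing down, gripper open.
Joint ranges: [-2.94, 2.94], [-0.97, 2.17], [0.19, 2.56], [-1.23, 4.37], [0.02, 3.11], [-2.88, 2.88]. Speed limits (rad/s): [2.39, 2.39, 3.01, 3.14, 3.14, 3.14].

### API

Orientations are given as a unit quaternion [x, y, z, w].
In Python, from bench import env, kinematics, monitor, eyes, job gives the robot as it stands. The module is installed in compiled form; this text tells all that it offers. Calls block until the motion is done:
- env.reach(position, orientation): joint-space move of the TCP to a pose.
- env.movel(position, velocity=0.15, frame=None, guard=None): straight line of the TCP; frame=None keeps the orientation; velocity is the mean speed in m/s. With guard (N) it stops when the force on the tool has changed by that much, and returns True; else False.
- env.set_joints(angles): joint-space move.
- env.release() and env.close_gripper(effort=None): open the fingers fully, or close them until they stop; effort is the grip in N (None keeps the last).
- env.hold(seconds).
- kinematics.ik(position, orientation): joint angles nearest the present ones, or None.
- monitor.sense(): the state.
- eyes.grab_frame(name): name is "scene" or "top" or "wrist"; returns a dict with "frame" (480x640x3 uint8, red, green, blue), "mtx" (3x3 intrinsics, pixels), "k1" (the pictures are not rectified: a ray, as slopes to the right and down, at radius r is drawn at 1 + k1 r^2 times it, then the intrinsics apply), "view" (4x4, takes a point from world to camera coordinates). Camera axes: x right, y down, z forward; pixel columns grow to the right and rows downward; lengths in m; the calibration is good to about 2 mm. A picture is of the moment at which its call begins. There is no depth.
A pose or a line that the arm cannot do raises env.MotionError and nothing moves.
- job.hand_in(): hands the job in, once; it reports no verdict.
The state is a dict: "clock": time; "joints": joint angles; "qvel": joint speeds; "joint_efforts": joint torques, N m; "position": TCP position; "ee_rot": TCP orientation; "contact_force": force on the tool from outside, world axes, zero at the start; "ft_torque": the same for the moment, N m; "finger_gap": opening from 0.0 (shut) to 1.0 (fully open).
Only numpy, scipy, OpenCV 4.12 (cv2) and the standard library are available. Lean on these libraries where they do the work, as an engineer would, in place of code of your own. Each camera call takes 0.05 s, during which the arm holds its last target. There are 200 camera calls.

## Working session

There is one attempt and no reset: what is moved stays moved. The work goes in short steps, each a Python script; the robot and the scene stay as the last script left them, time stands still between calls to the robot, and variables do not carry over. Pictures are saved under pics/ and viewed, about 8 in all and at most 12, crops included, and the job is handed in when it is done.

```bash
mkdir -p pics; cat > h.py <<'E'
import numpy as np, cv2
from bench import env, kinematics, monitor, eyes, job
from scipy.spatial.transform import Rotation as R
def snap(n,f,crop=None,s=1):
    d=eyes.grab_frame(n); im=d["frame"][:,:,::-1]
    np.savez('pics/'+f+'.npz',frame=d["frame"],mtx=d["mtx"],k1=d["k1"],view=d["view"])
    cv2.imwrite('pics/'+f+'.png',im); return d
def ray(d,u,v):
    K=np.array(d["mtx"]);k=float(d["k1"]);V=np.array(d["view"])
    D=np.array([k,0,0,0,0.])
    p=cv2.undistortPoints(np.array([[[u,v]]],float),K,D)[0,0]
    Rm=V[:3,:3];o=-Rm.T@V[:3,3];w=Rm.T@np.array([p[0],p[1],1]);return o,w/np.linalg.norm(w)
def atz(d,u,v,z):
    o,w=ray(d,u,v);return o+w*(z-o[2])/w[2]
def tri(*obs):
    A=np.zeros((3,3));b=np.zeros(3)
    for d,u,v in obs:
        o,w=ray(d,u,v);P=np.eye(3)-np.outer(w,w);A+=P;b+=P@o
    return np.linalg.solve(A,b)
def proj(d,p):
    V=np.array(d["view"]);q=V[:3,:3]@np.asarray(p)+V[:3,3]
    q=q[:2]/q[2];q=q*(1+float(d["k1"])*(q@q));K=np.array(d["mtx"]);return K[:2,:2]@q+K[:2,2]
E
python3 - <<'E'
from h import *
a=snap('scene','s0');b=snap('top','t0')
print(a['view'],b['view'],a['mtx'],a['k1'],b['k1'],monitor.sense(),env.hold_point_z)
E
```

```text
[[-9.08776509e-01 -4.17283183e-01 -5.38742915e-05  4.72480128e-01]
 [-2.04326334e-01  4.45102873e-01 -8.71856744e-01  2.21523613e-01]
 [ 3.63835137e-01 -7.92311920e-01 -4.89760978e-01  1.20985160e+00]
 [ 0.00000000e+00  0.00000000e+00  0.00000000e+00  1.00000000e+00]] [[-0.01244772 -0.99977152  0.01737701 -0.04584161]
 [-0.99820171  0.01140531 -0.05884945  0.55301238]
 [ 0.05863782 -0.0180783  -0.99811562  1.29353765]
 [ 0.          0.          0.          1.        ]] [[465.91232241   0.         314.28235325]
 [  0.         465.91232241 244.12710249]
 [  0.           0.           1.        ]] -0.04605188524127202 -0.09292289771890035 {'clock': 0.1, 'joints': array([ 1.07456674e+00,  3.13388548e-01,  1.49833418e+00, -3.06223865e-05,
        1.33100266e+00, -2.23448106e-01]), 'qvel': array([ 1.12619354e-03, -3.41512814e-04, -1.55192735e-03,  2.70930683e-04,
        4.27327368e-04,  3.50933260e-05]), 'joint_efforts': array([ 1.74827586e-03, -4.12901473e+01, -2.60142267e+01, -1.34907236e-04,
        3.06278038e-03,  2.98389273e-05]), 'position': array([0.14137591, 0.50537575, 0.23080526]), 'ee_rot': array([-0.42754936,  0.5636995 ,  0.42719954,  0.56297866]), 'contact_force': array([-0.34437628,  0.37176394,  0.55344487]), 'ft_torque': array([ 0.00538359, -0.00419926,  0.03777609]), 'finger_gap': 1.0006053921883704} 0.0187
```

View pics/s0.png

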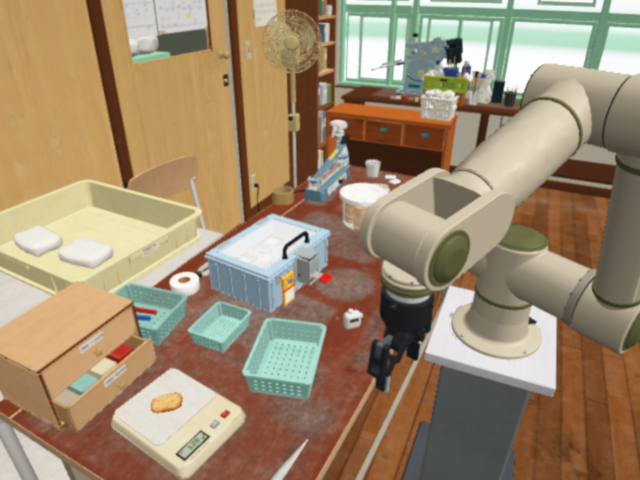

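View pics/t0.png

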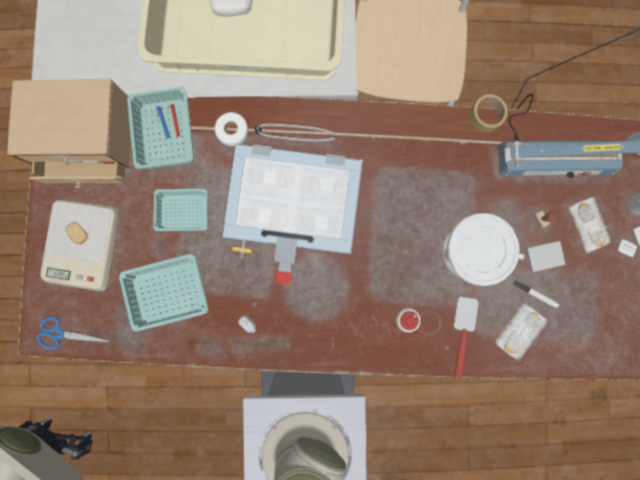

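The two baskets that could be confused with the target are the small empty teal one at top (181,210) and the one with pens in it at (160,128). I choose the large empty one at (165,293). The yellow tag is at top (242,250), the handle at (287,237) and the lever at (284,278). Next, close crops.

```bash
python3 - <<'E'
import cv2
a=cv2.imread('pics/s0.png');b=cv2.imread('pics/t0.png')
cv2.imwrite('pics/sc.png',cv2.resize(a[200:320,200:360],None,fx=5,fy=5,interpolation=cv2.INTER_CUBIC))
cv2.imwrite('pics/tc.png',cv2.resize(b[140:340,110:370],None,fx=3,fy=3,interpolation=cv2.INTER_CUBIC))
E
```

```text
(no output)
```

View pics/sc.png

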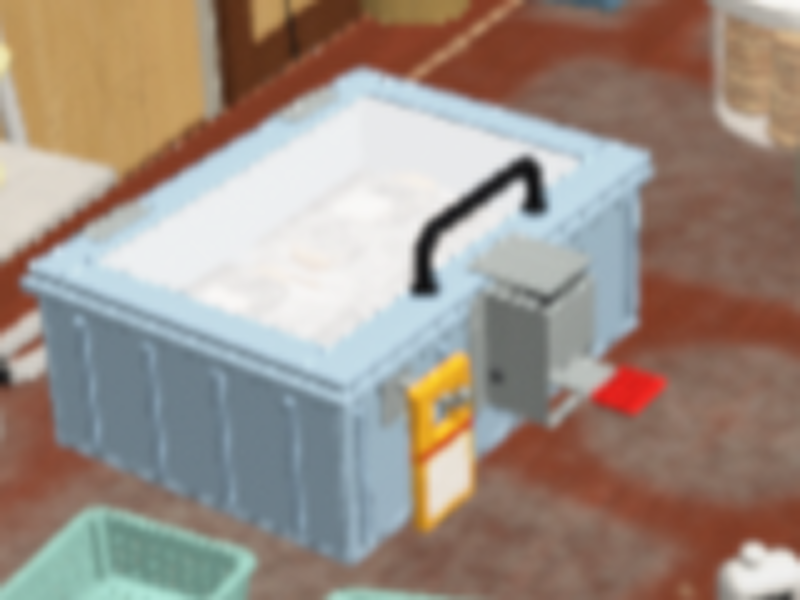

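View pics/tc.png

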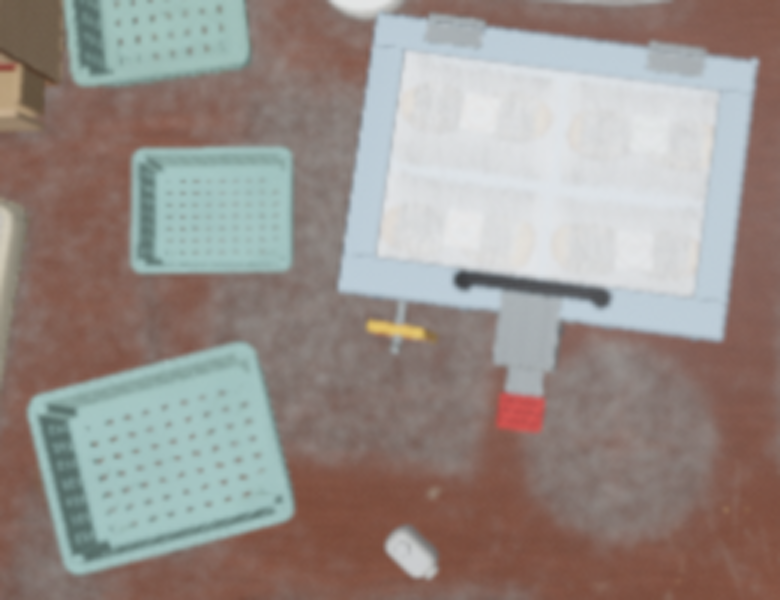

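The crops show the box yawed slightly, the tag on a hook at top crop (400,328), the handle from (463,280) to (601,297), the pad at (521,413), and the large basket's rim corners at (37,398), (245,345), (292,512) and (75,572).

```bash
cat > fit.py <<'E'
from h import *
from scipy.optimize import least_squares
T=np.load('pics/t0.npz');S=np.load('pics/s0.npz')
t=lambda u,v:(u/3+110-1/3,v/3+140-1/3); s=lambda u,v:(u/5+200-.4,v/5+200-.4)
box=[(T,t(463,280),(-95,46,157.5)),(T,t(601,297),(-95,-46,157.5)),
 (T,t(521,413),None),(S,s(629,389),None),(S,s(430,240),(-95,46,157.5)),(S,s(530,165),(-95,-46,157.5)),
 (T,t(400,328),(-140,105,110))]
c=[atz(T,*t(*q),.123)for q in((377,14),(756,59),(723,340),(340,291))]
cb=[atz(T,*t(*q),.062)for q in((37,398),(245,345),(292,512),(75,572))]
for n,q in(('lid',c),('basket',cb)):
    print(n,np.round(q,4).tolist(),'mean',np.mean(q,0),'sides',[round(np.linalg.norm(q[i]-q[i-3]),4) for i in range(4)])
yaws=lambda q:np.arctan2(*( (q[0]-q[1]+q[3]-q[2])[[1,0]]))
lid=np.degrees([np.arctan2(*(q)[[1,0]]) for q in(c[0]-c[1],c[3]-c[2],c[0]-c[3],c[1]-c[2])]);print(lid)
print('basket yaws',np.degrees([np.arctan2(*(q)[[1,0]]) for q in(cb[0]-cb[1],cb[3]-cb[2],cb[0]-cb[3],cb[1]-cb[2])]))
def B(p,X):
    a=p[2];return np.array([p[0]+np.cos(a)*X[0]/1e3-np.sin(a)*X[1]/1e3,p[1]+np.sin(a)*X[0]/1e3+np.cos(a)*X[1]/1e3,X[2]/1e3])
def res(p):
    r=[]
    for d,uv,X in box:
        if X is None: X=(p[3]*1e3,0,65)
        r+=list(proj(d,B(p,X))-uv)
    k=[(1,1),(1,-1),(-1,-1),(-1,1)]
    for (sx,sy),q in zip(k,((377,14),(756,59),(723,340),(340,291))):
        r+=list(proj(T,B(p,(sx*p[4]*1e3+p[6]*1e3,sy*p[5]*1e3,123)))-np.array(t(*q)))
    return np.array(r)
o=least_squares(res,[.45,.0,-.1,-.19,.11,.15,0],loss='soft_l1')
print(o.x,np.round(res(o.x).reshape(-1,2),1).tolist())
p=o.x
print('tri handle',tri((T,*t(463,280)),(S,*s(430,240))),B(p,(-95,46,157.5)),tri((T,*t(601,297)),(S,*s(530,165))),B(p,(-95,-46,157.5)))
print('pad',tri((T,*t(521,413)),(S,*s(629,389))),B(p,(p[3]*1e3,0,65)))
print('hook',B(p,(-140,105,97)))
E
python3 fit.py
```

```text
lid [[0.7882, 0.1568, 0.123], [0.7482, -0.1489, 0.123], [0.5216, -0.1185, 0.123], [0.5641, 0.1861, 0.123]] mean [0.65553545 0.01890057 0.123     ] sides [np.float64(0.3083), np.float64(0.2286), np.float64(0.3076), np.float64(0.226)]
basket [[0.4815, 0.4539, 0.062], [0.5243, 0.277, 0.062], [0.3848, 0.2377, 0.062], [0.3359, 0.4211, 0.062]] mean [0.4316362  0.34744522 0.062     ] sides [np.float64(0.182), np.float64(0.1449), np.float64(0.1898), np.float64(0.1493)]
[82.53725074 82.04456148 -7.45611545 -7.65384932]
basket yaws [103.58211241 104.9422837   12.68759747  15.7209421 ]
[ 0.65655078  0.01905787 -0.13732752 -0.19385802  0.11365083  0.15399298
 -0.00099388] [[3.0, 0.1], [-3.7, -0.6], [0.2, 0.2], [0.0, -1.2], [0.7, -2.5], [-0.8, -0.7], [-0.9, 1.0], [0.3, -0.4], [0.0, 0.5], [-0.3, -0.1], [-0.5, 0.0]]
tri handle [0.56847989 0.08460735 0.15325636] [0.5687424  0.07762994 0.1575    ] [ 0.55618621 -0.02142823  0.15116593] [ 0.55614794 -0.01350391  0.1575    ]
pad [0.46468628 0.04616982 0.06124293] [0.46451786 0.04559631 0.065     ]
hook [0.53224294 0.14223481 0.097     ]
```

```bash
cat >> h.py <<'E'
BX=np.array([0.6563,0.0191,0.]);YAW=-0.134
def B(X,Y,Z):
    c,s=np.cos(YAW),np.sin(YAW);return BX+np.array([c*X-s*Y,s*X+c*Y,Z])/1e3
def quat(Xd,Zd):
    Xd=np.array(Xd,float);Zd=np.array(Zd,float);return R.from_matrix(np.c_[Xd,np.cross(Zd,Xd),Zd]).as_quat()
def down(yaw):  # jaws along horizontal direction y turned by yaw; pick sign nearest the present joints
    z=np.array([-np.sin(yaw),np.cos(yaw),0]);return [quat((0,0,-1),z),quat((0,0,-1),-z)]
def best(p,qs):
    j=monitor.sense()["joints"];c=[(np.abs(k-j).max(),i,k) for i,q in enumerate(qs) for k in [kinematics.ik(p,q)] if k is not None]
    for x in c: print(x[1],np.round(x[2],2))
    return qs[min(c)[1]]
def st(m=''):
    s=monitor.sense();print(m,round(s["clock"],2),np.round(s["position"],4),'F',np.round(s["contact_force"],1),'gap',round(s["finger_gap"],3))
E
python3 - <<'E'
from h import *
p=B(-140,105,210);q=best(p,down(YAW));print(p,q)
env.reach(p,q);st();snap('wrist','w1');snap('scene','s1')
w=np.load('pics/w1.npz');print([np.round(proj(w,B(-140,y,112.5)),0) for y in(82,105,128)])
E
```

```text
0 [ 0.05  0.38  1.45 -0.    1.3  -1.39]
1 [ 0.05  0.38  1.45 -0.    1.3   1.75]
[0.53158297 0.14186263 0.21      ] [-0.46540323  0.53235311  0.46540323  0.53235311]
 2.03 [0.5313 0.1426 0.2101] F [0.6 0.4 0.3] gap 0.997
[array([291., 245.]), array([326., 245.]), array([361., 245.])]
```

View pics/w1.png

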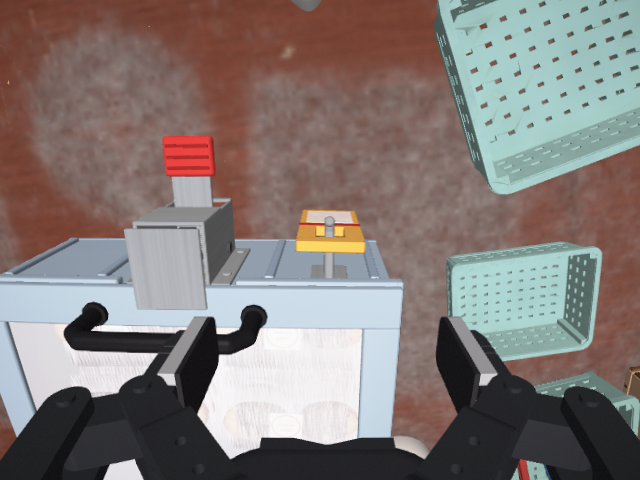

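The wrist view shows the tag's top edge at cols 297–365, row 245. I predicted 291–361, so I shift 2.5 mm in y. The hook is at (329,225) and the clearances look fine.

```bash
python3 - <<'E'
from h import *
Y=107.5
q=monitor.sense()["ee_rot"]
print(env.movel(B(-140,Y,68),0.1,guard=8));st('down')
env.close_gripper(30);st('closed')
s0=monitor.sense()["position"]
ax=B(1,0,0)-B(0,0,0)
env.movel(monitor.sense()["position"]+[0,0,.0125],0.05);st('up')
print(env.movel(monitor.sense()["position"]-ax*50,0.08,guard=12));st('out')
snap('wrist','w2')
E
```

```text
False
down 3.7 [0.5322 0.1444 0.0685] F [-0.5 -0.   0.9] gap 0.999
closed 4.14 [0.5321 0.1443 0.0683] F [-0.9 -0.2  3.7] gap 0.535
up 4.55 [0.5322 0.1443 0.0811] F [ 0.4  0.  -0. ] gap 0.532
False
out 5.33 [0.483  0.1509 0.0812] F [0.3 0.6 0.3] gap 0.535
```

View pics/w2.png

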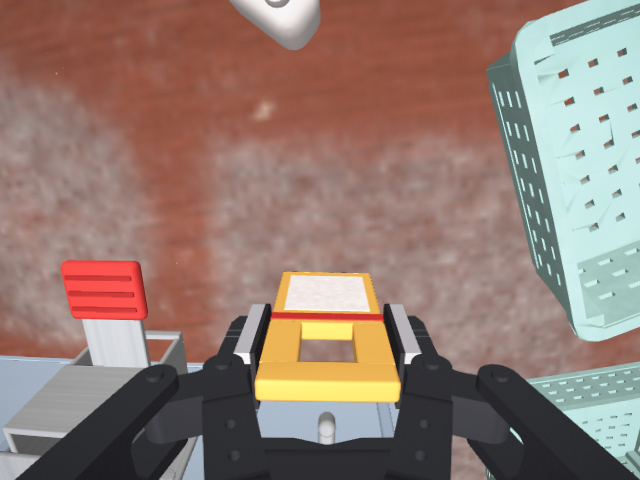

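The tag is off the hook and held, and the empty hook end shows at (327,425). Now the basket.

```bash
python3 - <<'E'
from h import *
p=monitor.sense()["position"];env.movel([p[0],p[1],.2],0.2)
c=np.array([.432,.347,.2]);q=best(c,down(np.radians(14)))
env.reach(c,q);c[2]=.075;env.movel(c,.15,guard=8);st()
c[2]=.058;print(env.movel(c,.04,guard=5));st('low')
env.release();env.hold(.2);st('rel')
c[2]=.2;env.movel(c,.2);env.hold(.3);st();d=snap('scene','s3')
w=snap('wrist','w3')
# downscaled wrist image + scene crop side by side
a=cv2.resize(d["frame"][200:420,200:360,::-1],None,fx=2,fy=2);b=cv2.resize(w["frame"][:,:,::-1],(440,330))
o=np.zeros((440,760,3),np.uint8);o[:,:320]=a;o[:330,320:]=b;cv2.imwrite('pics/c3.png',o)
E
```

```text
0 [ 0.47  0.4   1.46 -0.    1.28 -1.35]
1 [ 0.47  0.4   1.46 -0.    1.28  1.79]
 7.92 [0.4326 0.347  0.0759] F [-0.1 -0.2 -0.4] gap 0.536
False
low 8.5 [0.432  0.347  0.0579] F [-0.3  0.2  0.9] gap 0.534
rel 9.18 [0.432 0.347 0.058] F [-0.4  0.1  0.5] gap 1.0
 10.33 [0.4319 0.3469 0.1994] F [-0.3  0.  -0.1] gap 1.001
```

View pics/c3.png

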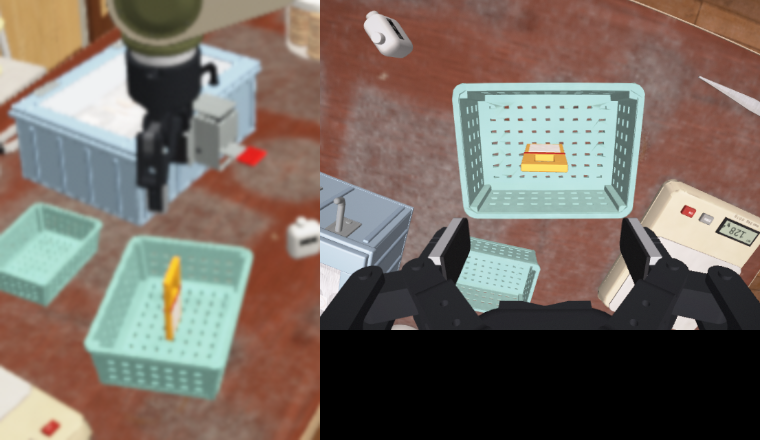

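The tag is standing upright in the middle of the basket, let go, at wrist inset (545,157). Its centre is at about 53 mm, which meets the condition. Next I check the lid arc and move above the handle.

```bash
cat >> h.py <<'E'
def handle(th,dy=2):
    c,s=np.cos(th),np.sin(th);return B(110-205*c+40.5*s,dy,117+205*s+40.5*c)
def bowq(beta,sg): # tool tipped by beta: approach direction leans back towards the robot (follows lid)
    e=B(1,0,0)-B(0,0,0);e=e*1e3;u=np.array([0,0,1.])
    X=-np.sin(beta)*e-np.cos(beta)*u;Z=np.cos(beta)*e-np.sin(beta)*u;return quat(X,sg*Z),X
def hp(th,beta,sg,off=.0187): # tcp pose with the bar 'off' behind the tcp
    q,X=bowq(beta,sg);return handle(th)+off*X,q
E
python3 - <<'E'
from h import *
for sg in(1,-1):
  for f in(0,.3,.5,-.3):
    print(sg,f,[(th,None if k is None else np.round(k,2).tolist()) for th in(0,.5,.9,1.0) for k in[kinematics.ik(*hp(th,f*th,sg))]])
E
```

```text
1 0 [(0, [-0.15, 0.48, 1.5, -0.0, 1.16, -0.01]), (0.5, [-0.15, 0.5, 1.23, -0.0, 1.42, -0.01]), (0.9, [-0.15, 0.64, 0.87, -0.0, 1.63, -0.01]), (1.0, [-0.15, 0.69, 0.76, -0.0, 1.69, -0.01])]
1 0.3 [(0, [-0.15, 0.48, 1.5, -0.0, 1.16, -0.01]), (0.5, [-0.15, 0.58, 1.1, -0.0, 1.61, -0.01]), (0.9, [-0.14, 0.84, 0.54, -0.0, 2.03, -0.01]), (1.0, [-0.14, 0.96, 0.3, -0.0, 2.18, -0.01])]
1 0.5 [(0, [-0.15, 0.48, 1.5, -0.0, 1.16, -0.01]), (0.5, [-0.15, 0.64, 1.02, -0.0, 1.73, -0.01]), (0.9, [-0.14, 1.02, 0.24, -0.01, 2.33, -0.01]), (1.0, None)]
1 -0.3 [(0, [-0.15, 0.48, 1.5, -0.0, 1.16, -0.01]), (0.5, [-0.15, 0.42, 1.35, 0.0, 1.22, -0.01]), (0.9, [-0.15, 0.48, 1.14, 0.0, 1.25, -0.01]), (1.0, [-0.15, 0.51, 1.08, 0.0, 1.25, -0.01])]
-1 0 [(0, None), (0.5, None), (0.9, None), (1.0, None)]
-1 0.3 [(0, None), (0.5, None), (0.9, None), (1.0, None)]
-1 0.5 [(0, None), (0.5, None), (0.9, None), (1.0, None)]
-1 -0.3 [(0, None), (0.5, None), (0.9, None), (1.0, None)]
```

```bash
python3 - <<'E'
from h import *
p,q=hp(0,0,1)
env.movel([.432,.347,.3],.25)
env.reach(p+[0,0,.12],q);st('above')
print(env.movel(p,.12,guard=8));st('at')
env.close_gripper(50);st('closed')
p0=monitor.sense()["position"]
t=handle(.06)-handle(0)   # 12 mm along the arc
env.hold(.1);f0=monitor.sense()["contact_force"];st('pre')
g=env.movel(p0+t,.02,guard=15);st('tug guard=%s'%g)
env.hold(.3);st();print('rise mm',(monitor.sense()["position"]-p0)*1e3,'dF',monitor.sense()["contact_force"]-f0)
snap('scene','s4')
E
```

```text
above 12.28 [0.5622 0.0345 0.2585] F [ 0.3 -0.3  0.6] gap 0.999
False
at 13.43 [0.5628 0.0338 0.1395] F [-0.1 -0.5 -1.1] gap 1.0
closed 14.1 [0.5629 0.0337 0.139 ] F [ 4.  -0.7 -1. ] gap 0.122
pre 14.2 [0.5629 0.0337 0.139 ] F [ 4.  -0.  -0.5] gap 0.118
tug guard=True 14.61 [0.5636 0.0336 0.1427] F [ 2.7 -0.  -4.2] gap 0.12
 14.91 [0.5636 0.0336 0.1428] F [ 1.9  0.3 -3.7] gap 0.118
rise mm [ 0.73352463 -0.06652861  3.80332679] dF [-2.0907946   0.28342016 -3.17761778]
```

The guard tripped at 3.8 mm, but only the lid's weight remained afterwards, which is ambiguous. I'll tug further to be sure.

```bash
python3 - <<'E'
from h import *
p0=monitor.sense()["position"];t=handle(.06)-handle(0)
for k in range(2):
    g=env.movel(p0+t*(.6+.4*k),.02,guard=25);st('tug guard=%s'%g)
    env.hold(.2);st();print('rise mm',(monitor.sense()["position"]-p0)*1e3)
E
```

```text
tug guard=True 15.22 [0.5636 0.0336 0.1428] F [ 3.8 -1.  -5. ] gap 0.118
 15.42 [0.5635 0.0336 0.1425] F [ 4.7 -0.4 -4.5] gap 0.12
rise mm [-0.15645272 -0.00815951 -0.33641097]
tug guard=True 15.76 [0.5635 0.0336 0.1428] F [ 4.4 -0.  -3.7] gap 0.116
 15.96 [0.5635 0.0336 0.1426] F [ 2.9  1.1 -3.4] gap 0.118
rise mm [-0.19114729  0.02466323 -0.24018343]
```

It stopped at the same 3.8 mm all three times, so the catch has the lid. I'll set it down, let go, and press the lever with shut fingers, tilted so the gripper body clears the latch case.

```bash
python3 - <<'E'
from h import *
p,q=hp(0,0,1)
env.movel(p,.03);env.release();st('rel')
env.movel(p+[0,0,.1],.15)
env.close_gripper(30)
a=.28;e=(B(1,0,0)-B(0,0,0))*1e3;y=(B(0,1,0)-B(0,0,0))*1e3
X=np.sin(a)*e-np.array([0,0,np.cos(a)])
t=B(-199,2,65);q=best(t+[0,0,.09],[quat(X,y),quat(X,-y)])
env.reach(t+[0,0,.09],q);env.movel(t+[0,0,.012],.12,guard=8);st('over pad');snap('wrist','w5')
for z in (-.010,-.027):
    g=env.movel(t+[0,0,z],.03,guard=13);st('press %s'%g)
    if g: break
env.hold(.15);st('held');snap('scene','s5')
E
python3 - <<'E'
import cv2,numpy as np
a=cv2.imread('pics/s5.png')[200:310,240:370];w=cv2.imread('pics/w5.png')
o=np.zeros((450,800,3),np.uint8);o[:330,:390]=cv2.resize(a,(390,330));o[:308,390:]=cv2.resize(w,(410,308));cv2.imwrite('pics/c5.png',o)
E
```

```text
rel 16.96 [0.5624 0.0338 0.1388] F [ 0.5 -0.2  0.8] gap 0.999
0 [-0.15  0.12  1.98  0.01  0.76 -1.6 ]
1 [-0.15  0.12  1.98  0.01  0.76  1.55]
over pad 20.73 [0.4598 0.0476 0.0776] F [-0.7  0.5 -0.6] gap 0.001
press False 21.67 [0.4596 0.0476 0.0552] F [1.5 0.  2. ] gap -0.004
press True 22.18 [0.4601 0.0476 0.0408] F [-10.5   0.6  20.6] gap 0.0
held 22.32 [0.46   0.0476 0.0409] F [-8.8  0.7 17.9] gap 0.002
```

View pics/c5.png

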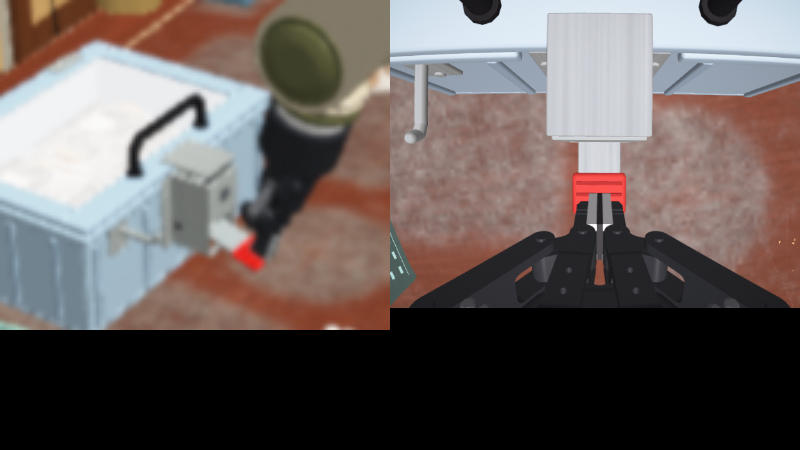

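The pad sank 24 mm to a firm stop at 20 N, with the tip centred on the red pad. I'll let it up, regrip and raise the lid.

```bash
python3 - <<'E'
from h import *
p=monitor.sense()["position"];env.movel(p+[0,0,.04],.06)
env.movel(p+[-.01,0,.14],.15);st('up')
p,q=hp(0,0,1)
env.reach(p+[0,0,.12],q);env.release()
print(env.movel(p,.12,guard=8));env.close_gripper(50);st('closed')
g=env.movel(hp(.06,0,1)[0],.02,guard=20);st('lift %s'%g)
if g: raise SystemExit('still caught?')
for th in np.arange(.15,.96,.1):
    g=env.movel(*[hp(th,.25*th,1)[0]],velocity=.06,frame=hp(th,.25*th,1)[1],guard=30);st('%.2f %s'%(th,g))
    if g: break
env.hold(.3);st();snap('scene','s6')
E
python3 -c "
import cv2;a=cv2.imread('pics/s6.png')[120:420,180:420];cv2.imwrite('pics/c6.png',cv2.resize(a,None,fx=2,fy=2))"
```

```text
up 24.01 [0.4496 0.0477 0.18  ] F [ 0.4  0.4 -0.3] gap -0.0
False
closed 28.0 [0.5629 0.0337 0.139 ] F [3.7 0.8 0.2] gap 0.12
lift False 28.77 [0.5653 0.0334 0.1503] F [ 6.8 -0.3 -6.1] gap 0.122
0.15 False 29.23 [0.5699 0.0327 0.1682] F [ 5.8 -0.6 -6.2] gap 0.119
0.25 False 29.73 [0.5771 0.0317 0.1875] F [ 3.8 -1.  -5.5] gap 0.122
0.35 False 30.22 [0.5863 0.0304 0.2063] F [-1.4 -2.2 -3.1] gap 0.119
0.45 False 30.71 [0.5974 0.0289 0.2241] F [-5.5 -2.7 -0. ] gap 0.116
0.55 False 31.2 [0.61   0.0271 0.2406] F [-8.  -2.4  1.3] gap 0.122
0.65 False 31.69 [0.6242 0.0251 0.2558] F [-10.2  -2.5   4.3] gap 0.118
0.75 False 32.18 [0.6401 0.0228 0.2698] F [-9.4 -4.   7.8] gap 0.119
0.85 False 32.67 [0.657  0.0205 0.2817] F [-9.  -3.6  8.9] gap 0.117
0.95 False 33.17 [0.675  0.018  0.2918] F [-10.5  -4.7  10.1] gap 0.12
 33.47 [0.6748 0.018  0.2918] F [-9.3 -4.7  9.6] gap 0.117
```

View pics/c6.png

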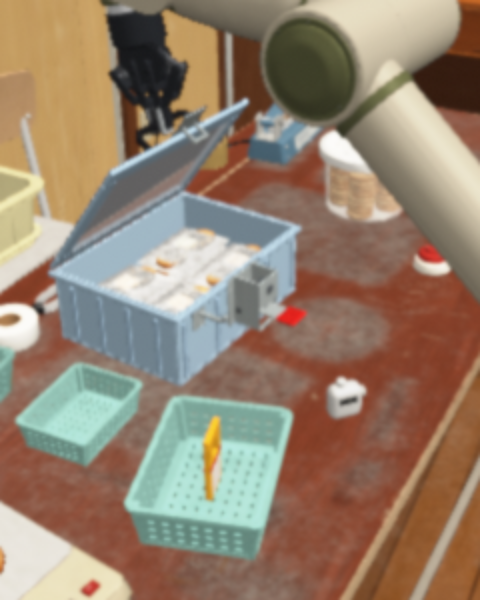

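The lid is open at about 0.95 rad in the fingers. The lever is up at crop (290,316), the tag is in the basket and the bystanders haven't moved.

```bash
python3 - <<'E'
from h import *
env.hold(.5);st();print(np.abs(monitor.sense()["qvel"]).max());job.hand_in()
E
```

```text
34.02 [0.6748 0.018  0.2918] F [-9.3 -4.1 10.4] gap 0.122
0.0029141612078239214
the job is handed in; nothing more can be done
```

The job is handed in after about 34 s of robot time. The fingers are holding the lid open at about 0.95 rad (54 degrees), so you can count the packets.

- **Hold tag:** it is off its hook and let go in the larger empty teal basket. It stands upright on edge near the middle instead of lying flat. Its centre should be about 53 mm above the basket's underside, under the 62 mm limit.
- **Tug:** the lid stopped after about 3.8 mm three times in a row, so I took it as caught. The first stop alone was unclear, because only the lid's weight showed on the sensor afterwards.
- **Lever:** I pressed the red lever about 24 mm down to its stop, at roughly 20 N, and let it up. The lid then came freely.
- **Last checks:**
  - The arm is steady, with joint speeds below 0.003 rad/s.
  - The grip is still closed on the handle bar.
  - The final picture shows the lever up, and the tub, timer and counter look unmoved.
  - About 14 N of side load remains on the handle because the arc I followed doesn't match the lid's exactly; this is well within limits.

I worked out the lid angle from the arm's position and saw it agree by eye in the picture; I did not measure it directly.

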